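# Snap a telescopic drive shaft together

## Task

Join the two halves of the telescopic drive shaft on the bench: squeeze in both spring buttons on the square inner shaft, feed the shaft into the clamped outer tube so that the buttons slip under the rim of the tube's black end bush, then push it on until both buttons pop out through the holes in the tube, and let go. Do it gently: never ram the tube or bush or force a shaft that catches, and leave the other things on the bench where they are.

Things in the scene. Friction and masses are not known exactly. Their poses are not given: they have to be found in the camera images.
- tube: Jig fixed to the bench: grey base plate 120 x 390 x 12 and two clamps holding a dark square steel tube (43 wide outside, walls 4, 35 wide and 33 high inside, 165 long, 82 high on top, inner floor at 45), yellow yoke at its far end. Origin on the bench below the middle of the tube's mouth; y runs from the mouth into the tube, x across, z up. Clamps start 72 behind the mouth, 91 high.
- tube_mouth (a point): Centre of the steel tube's open end, 60 above the bench; axes as the tube. A black plastic end bush (51 wide, 38 to 85.5 high, 34 long, bore 33.6 wide) is stuck on the mouth; its front face is the rim that the shaft enters. It stands 0 to 28 mm before this point: no pose tells how far, so feel or look for it. A dark rest rail 16 wide, top 45 high, runs 172 towards -y under the shaft.
- tube_holes (a point): Point on the tube's axis 45 inside the mouth, 60 above the bench, midway between two holes, one in each side wall (-x and +x), 18 along the tube and 18 high. Buttons popped through stand 1 to 6 proud of the tube; the holes' far edges then stop the shaft.
- shaft: Loose square steel shaft 30 x 30, 183 long plus tail flange, 0.5 to 0.8 kg, lying on the rail with its nose 25 to 55 inside the tube (about 2 play each side, so its rear can shift several mm). Origin on its axis (60 above the bench) between the two buttons, which start 50 to 80 before tube_mouth; y to the nose and the tube, x across, z up. Nose end 105 ahead of the origin, flange 78 to 86 behind.
- shaft_tail (a point): Centre of the rear face of the shaft's flange (44 wide, 50 high, 8 thick, from 15 below the shaft's axis to 35 above), the place to push towards +y: 86 behind the buttons, 15 above the axis. With the buttons under the tube wall they rub, and the shaft takes some 4 to 14 N to push on.
- button_a (a joint): Travel of the spring button on the shaft's -x side, m: 0 = fully out, standing 10 mm out of the side; 0.010 = flush (about 4.5 N). 14 mm diameter, flat end with square edges: the rim stops it unless it is squeezed almost flush.
- button_b (a joint): The like button on the +x side, same values. A button stays in once 3 mm or more of its leading edge is under the rim (end bush), so fingers must leave that much of its front uncovered; fingers over the whole button meet the rim first, and it springs out when let go.
- hammer: Bystander: copper-headed hammer lying beyond the jig. Leave alone.
- steel_ring: Bystander: steel ring 42 diameter, 45 high, on the robot's side of the jig, about 110 from the shaft's axis. Leave alone.
- can: Bystander: plain aluminium can, 66 diameter, 150 high, past the far end of the tube. Leave alone.
Not all that is in view belongs to the job. What is shaped like the shaft but blue or yellow is not meant.

How it is judged:
On the way, in this order (a step that is already met when the one before it is completed fails the run):
1. both buttons squeezed in on the shaft, before the tube's rim (value of joint each of button_a, button_b above 0.008 m and y of shaft in the frame of tube_mouth below -0.012 m), for 0.1 s.
2. both buttons under the tube's wall, on their way to the holes (value of joint each of button_a, button_b above 0.004 m and y of shaft in the frame of tube_mouth above 0.008 m), for 0.05 s.
At the end, for the whole second after the job is handed in: The shaft is in the tube with both buttons sprung out through the holes (each within 2 mm of fully out, within 4 mm of the holes' middle), at rest and let go (value of joint each of button_a, button_b below 0.002 m and y of shaft in the frame of tube_holes between -0.004 and 0.004 m and linear speed of shaft below 0.02 m/s and contact force between the fingers and shaft below 0.1 N); the robot touches nothing.
It fails at once if the tube or its end bush was rammed with the gripper (over 30 N) (contact force between any of the fingers, the arm and tube above 30 N).
It fails at once if the shaft was forced against the tube (over 35 N) (contact force between shaft and tube above 35 N).
It fails at once if a bystander was disturbed (distance of any of hammer, steel_ring, can from where it was at the start of the episode above 0.02 m).
It also fails if it takes over 48 s, if anything falls off the work surface, if the arm or the gripper's body presses on something with over 40 N, if the wrist force passes 120 N, or if a joint passes its speed limit or range.

## Robot

A 6-joint arm with a two-finger parallel gripper is mounted at the origin on the work surface. World frame = base frame: x ahead of the robot, y to its left, z up, the work surface at z = 0. Lengths are in m, angles in rad, forces in N, time in s.
With the tool pointing down it reaches from about 0.375 to 0.9 m from the base axis. Payload 3.1 kg.
Tool frame: the origin (TCP) lies between the finger pads; the fingertips stand manip.finger_overhang ahead of it and the grasp point (between the pads) lies 5 mm behind it (manip.finger_overhang is the distance from the TCP to the fingertips, in m); z points along the fingers, y is the line along which they close (so a half turn about z gives the same grasp; the last joint's range is limited). The gripper opens to 85 mm and grips with 20 to 120 N. Pads are 22 mm wide; open, the fingers measure 114 mm over their backs; the gripper's body (76 mm by 85 mm) begins 54 mm behind the grasp point. The pads swing forward as they close: fully open they stand 13 mm farther back than shut.
Start: joints at [1.038, 0.527, 1.433, -0, 1.181, -0.178], TCP at [0.216, 0.586, 0.245] pointing down, gripper open.
Joint ranges: [-3.08, 3.08], [-0.75, 2.2], [0.22, 2.44], [-1.43, 4.57], [0, 2.65], [-2.85, 2.85]. Speed limits (rad/s): [2.79, 2.79, 3.14, 3.14, 3.14, 3.14].

## Interface

Orientations are given as a unit quaternion [x, y, z, w].
In Python, from station import manip gives the robot as it stands.
- The arm moves only by the tool drive_tool, never from a script. Its argument "plan" is a list of rows, each a list of 7 numbers: the shift along the tool's x, y, z in m, then the turn, a rotation vector about the tool's x, y, z in degrees, then the opening, from -1 (shut) to 1 (fully open). In form: [[x, y, z, wx, wy, wz, gripper], ...]. A call has 1 to 10 rows; each row shifts and turns the commanded pose from where the row before left it, along the tool's axes as they then stand; what a row does not reach is not made up. A row lasts 1/10 s, in which the tool goes at most 50 mm and 8.59 degrees, less where a joint would pass 70% of its speed; a pose out of reach is approached as far as the arm can. A call is refused whole if a number of a shift passes 0.05 or a number of a turn 8.59, either way. A call with a gripper value outside its range is refused whole. The fingers move at their own pace and stop on an object; "newtons" is the grip in N (left out, the last holds). Time passes only in rows, so rows that do not move let the fingers close. It gives the time, the measured TCP pose, the force, the opening and the grip force at its end, in the units of the state.
- manip.sense(): the state, without advancing time (a new reading comes with each control period).
- manip.snapshot(name): name is "side" or "top"; returns a dict with "image" (480x640x3 uint8, red, green, blue), "z_map" (480x640 float32, m along the optical axis (not along the pixel's ray), 0 where there is no reading), "fov_y" (degrees; the focal length in pixels is half the picture's height over the tangent of half this angle, whatever the lens; pixels are square), "cx", "cy" (the principal point, pixels), "extrinsics" (4x4, takes a point from camera to world coordinates). Camera axes: x right, y up, looking along -z (the intrinsics and any distortion apply to the point x, -y, -z); pixel columns grow to the right and rows downward; lengths in m; the calibration is good to about 2 mm. A picture is of the moment at which its call begins.
- manip.sign_off(): hands the job in; it is judged then, once.
The state is a dict: "t": time; "q": joint angles; "qd": joint speeds; "tau": joint torques, N m; "tcp_pos": TCP position; "tool_rot": TCP orientation; "force": force on the tool from outside, world axes, zero at the start; "ft_torque": the same for the moment, N m; "finger_gap": opening from 0.0 (shut) to 1.0 (fully open); "gripper_force": force on a finger pad.
Only numpy, scipy, OpenCV 4.12 (cv2) and the standard library are available. Lean on these libraries where they do the work, as an engineer would, in place of code of your own. Each camera call takes 0.05 s, during which the arm holds its last target. There are 200 camera calls.

## Working session

There is one attempt and no reset: what is moved stays moved. The work goes in short steps, Python scripts to look and compute and a tool call to move; the robot and the scene stay as the last step left them, time stands still between calls to the robot, and variables do not carry over. Pictures are saved under pics/ and viewed, at most 10 in all, crops included, and the job is handed in when it is done.

Besides the shell and the picture viewer there is one more tool, called as name([rows], argument=value, ...), one row to a line, values as JSON. drive_tool: Moves the arm, as the interface text tells. Its arguments: {"type":"object","properties":{"plan":{"type":"array"},"newtons":{"type":"number"}},"required":["plan"]}

```bash
ls; mkdir -p pics; python3 - <<'E'
from station import manip
import cv2,numpy as np
print(manip.finger_overhang, manip.sense())
for n in("side","top"):
    s=manip.snapshot(n); np.savez(f"pics/{n}0.npz",**s)
    cv2.imwrite(f"pics/{n}0.png",s["image"][...,::-1]); print(n,s["fov_y"],s["cx"],s["cy"],s["extrinsics"].round(4).tolist(),s.keys())
E
```

```text
pics
0.014 {'t': 0.0, 'q': array([ 1.03851029e+00,  5.28512255e-01,  1.43390453e+00, -1.10752934e-05,
        1.18140831e+00, -1.78498270e-01]), 'qd': array([ 0.0006863 , -0.00052811,  0.0014937 , -0.00013358,  0.00041846,
        0.00091885]), 'tau': array([-1.09736149e-03, -4.42348337e+01, -1.78023416e+01, -2.92603017e-04,
        8.63272900e-03, -5.68274302e-06]), 'tcp_pos': array([0.21615089, 0.58569603, 0.24430457]), 'tool_rot': array([ 1.75970599e-01,  9.84394790e-01, -1.04825269e-03, -3.83598205e-04]), 'force': array([-0.60169893,  0.4609762 ,  0.36692777]), 'ft_torque': array([0.0073276 , 0.02608879, 0.0891314 ]), 'gripper_force': 0.0, 'finger_gap': 0.9962345846271343}
side 57.4235511085199 321.61735802292293 237.87439603556706 [[0.8939, 0.3387, -0.2936, 0.3213], [-0.4482, 0.6743, -0.5869, -0.4812], [-0.0008, 0.6562, 0.7546, 0.6725], [0.0, 0.0, 0.0, 1.0]] dict_keys(['image', 'z_map', 'fov_y', 'cx', 'cy', 'extrinsics'])
top 43.010068018932614 328.1458527903529 236.21730705060142 [[0.0104, 0.9987, -0.0494, 0.4979], [-0.9999, 0.0101, -0.0067, -0.0052], [-0.0062, 0.0495, 0.9988, 1.4925], [0.0, 0.0, 0.0, 1.0]] dict_keys(['image', 'z_map', 'fov_y', 'cx', 'cy', 'extrinsics'])
```

View pics/top0.png

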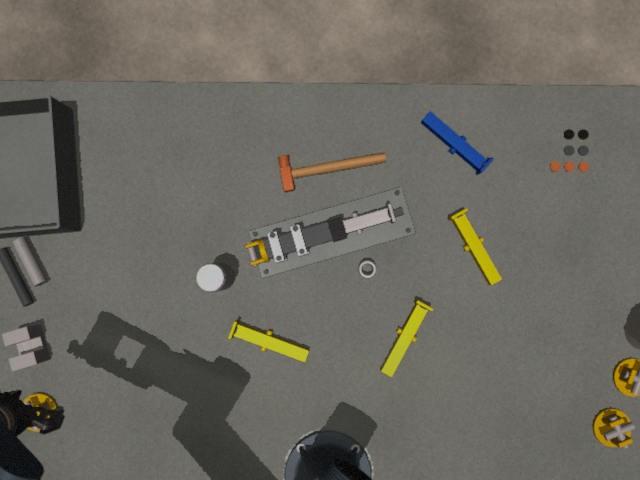

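View pics/side0.png

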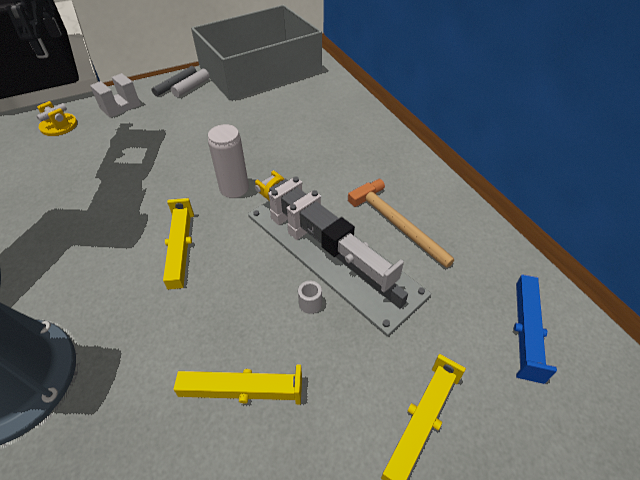

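The top view shows the jig from about (258,250) to (410,210). The grey shaft is at (370,218) with its flange at (393,212), and the black bush is at (337,229). The side view has the same shaft at (370,255). The other candidates are blue (456,142) and yellow (475,245), (406,338) and (270,342). Only the grey steel one lies on the jig's rail with its nose in the tube, so it is the one meant. I'll confirm in one enlarged crop.

```bash
cat > h.py <<'E'
import numpy as np,cv2
def load(f): return dict(np.load(f))
def K(s):
    f=240/np.tan(np.radians(float(s["fov_y"]))/2); return f,float(s["cx"]),float(s["cy"])
def ray(s,u,v):
    f,cx,cy=K(s); d=np.stack([(u-cx)/f,-(v-cy)/f,-np.ones_like(u*1.)],-1)
    return s["extrinsics"][:3,3], d@s["extrinsics"][:3,:3].T
def cloud(s):
    v,u=np.mgrid[0:480,0:640]; o,d=ray(s,u,v); return o+d*s["z_map"][...,None]
def plane(s,u,v,z):
    o,d=ray(s,np.array(u,float),np.array(v,float)); return o+d*((z-o[2])/d[...,2])[...,None]
def tri(s1,p1,s2,p2):
    A=[];b=[]
    for s,p in((s1,p1),(s2,p2)):
        o,d=ray(s,np.array(p[0]*1.),np.array(p[1]*1.)); d=d/np.linalg.norm(d); P=np.eye(3)-np.outer(d,d); A.append(P);b.append(P@o)
    A=np.vstack(A);b=np.hstack(b); x=np.linalg.lstsq(A,b,rcond=None)[0]; return x,np.linalg.norm(A@x-b)
E
python3 - <<'E'
from h import *
t=load("pics/top0.npz");s=load("pics/side0.npz")
a=cv2.resize(t["image"][185:285,240:420],None,fx=4.4,fy=4.4,interpolation=cv2.INTER_CUBIC)
b=cv2.resize(s["image"][165:340,240:440],None,fx=3.4,fy=3.4,interpolation=cv2.INTER_CUBIC)
cv2.imwrite("pics/c1.png",a[...,::-1]);cv2.imwrite("pics/c2.png",b[...,::-1])
for q in((370,218),(393,212),(337,229),(320,234),(300,240),(403,205)):
    print(q,cloud(t)[q[1],q[0]].round(4))
for q in((370,255),(392,270),(338,235),(322,220)): print('s',q,cloud(s)[q[1],q[0]].round(4))
E
```

```text
(370, 218) [ 0.6116 -0.0929  0.0741]
(393, 212) [ 0.6244 -0.1444  0.0943]
(337, 229) [ 0.5841 -0.016   0.0904]
(320, 234) [0.5724 0.0232 0.0854]
(300, 240) [0.5579 0.0692 0.0885]
(403, 205) [ 0.6488 -0.1765  0.0157]
s (370, 255) [ 0.612  -0.0894  0.0742]
s (392, 270) [ 0.6191 -0.1451  0.0928]
s (338, 235) [ 0.5794 -0.0309  0.0844]
s (322, 220) [0.5715 0.0173 0.0816]
```

View pics/c1.png

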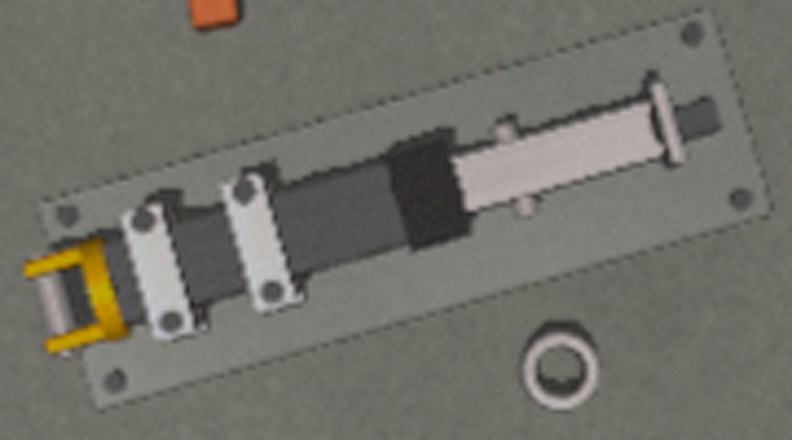

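View pics/c2.png

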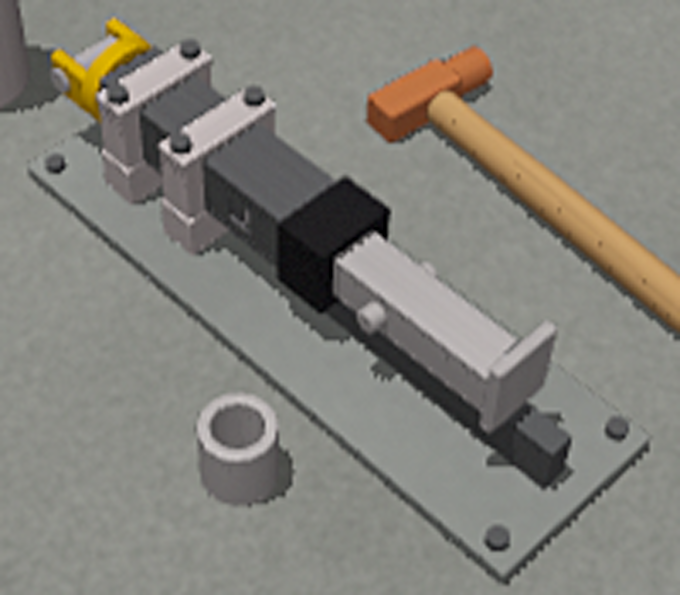

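The crops confirm it: the light grey shaft lies on the rail. In the top view its buttons are at about (355,214.5) and (359.3,232), and the bush's front edge is at about (345,225). Next I'll measure the frame.

```bash
python3 - <<'E'
from h import *
t=load("pics/top0.npz");s=load("pics/side0.npz")
# bench plane check
for n,c,S in(("top",cloud(t),t),("side",cloud(s),s)):
    m=(c[...,0]>.35)&(c[...,0]<.8)&(c[...,1]>-.35)&(c[...,1]<.25)&(abs(c[...,2])<.008)
    z0=np.median(c[...,2][m]); g=S["image"].astype(int).sum(-1)/3
    sat=S["image"].max(-1).astype(int)-S["image"].min(-1)
    e=np.array([-.296,.955]);e/=np.linalg.norm(e);x=np.array([e[1],-e[0]])
    o=np.array([.584,-.016]); l=(c[...,:2]-o)@e; w=(c[...,:2]-o)@x; z=c[...,2]-z0
    box=(abs(w)<.06)&(l>-.25)&(l<.2)
    print(n,"bench z",z0)
    def fit(m,name):
        P=c[...,:2][m].astype(np.float32); r=cv2.minAreaRect(P); b=cv2.boxPoints(r)
        d=np.linalg.svd(P-P.mean(0),full_matrices=False)[2][0]
        print(name,m.sum(),"c",np.round(r[0],4),"size",np.round(r[1],4),"ang",round(r[2],2),"pca",round(np.degrees(np.arctan2(d[1],d[0]))%180,2),"zmed",round(float(np.median(c[...,2][m])),4),"l",np.percentile(l[m],[1,99]).round(4),"w",np.percentile(w[m],[1,99]).round(4))
    fit(box&(z>.078)&(g<45)&(l<.05),"bush")
    fit(box&(z>.074)&(g>=45)&(g<110)&(l>.02)&(l<.09),"tube")
    fit(box&(z>.066)&(z<.08)&(g>120)&(l<0),"shaft")
    fit(box&(z>.084)&(g>90)&(l<-.08),"flange")
    fit(box&(z>.010)&(z<.017)&(sat<40),"plate")
for z in(.06,):
    print("btn plane", plane(t,[355,359.3],[214.5,232],.065).round(4), )
# corners: bush front-top, two views (crop px)
T=lambda u,v:(240+u/4.4-.4,185+v/4.4-.4); S=lambda u,v:(240+u/3.4-.35,165+v/3.4-.35)
for nm,a,b in(("bush front +x",T(453,130),S(389,211)),("bush front -x",T(470,235),S(330,268)),("btn -x",T(527,208),S(373,319)),("flange top +x",T(655,85),S(553,328)),("flange top -x",T(678,160),S(493,372))):
    print(nm,*[q for q in tri(t,a,s,b)])
E
```

```text
top bench z 0.0009582613884130398
bush 40 c [ 0.6017 -0.0679] size [0.0479 0.1407] ang 17.48 pca 106.58 zmed 0.0864 l [-0.0819  0.0154] w [-0.0227  0.0251]
tube 500 c [0.5715 0.0375] size [0.0599 0.0694] ang 17.76 pca 105.05 zmed 0.083 l [0.0207 0.0876] w [-0.0201  0.0232]
shaft 559 c [ 0.6051 -0.0852] size [0.0467 0.1072] ang 15.71 pca 106.78 zmed 0.0759 l [-0.1241 -0.0199] w [-0.0161  0.0172]
flange 75 c [ 0.6231 -0.1334] size [0.0392 0.0316] ang 0.08 pca 16.52 zmed 0.0948 l [-0.1352 -0.1072] w [-0.0202  0.0209]
plate 3166 c [ 0.5868 -0.0233] size [0.1193 0.4156] ang 17.02 pca 107.93 zmed 0.0138 l [-0.1795  0.1971] w [-0.058   0.0591]
side bench z -0.00010981925842756812
bush 439 c [ 0.5839 -0.0095] size [0.0515 0.0495] ang 16.13 pca 13.61 zmed 0.0851 l [-0.0182  0.0147] w [-0.0232  0.0261]
tube 657 c [0.5693 0.037 ] size [0.0678 0.0695] ang 16.89 pca 108.83 zmed 0.082 l [0.0211 0.0889] w [-0.0301  0.034 ]
shaft 815 c [ 0.6085 -0.0798] size [0.0502 0.1023] ang 24.84 pca 106.4 zmed 0.0747 l [-0.1194 -0.0195] w [-0.0157  0.018 ]
flange 135 c [ 0.6232 -0.1398] size [0.0447 0.0122] ang 15.98 pca 16.52 zmed 0.0938 l [-0.1357 -0.1238] w [-0.021   0.0221]
plate 4660 c [ 0.5824 -0.0077] size [0.1189 0.3831] ang 17.04 pca 113.42 zmed 0.012 l [-0.1813  0.1928] w [-0.0576  0.0573]
btn plane [[ 0.6202 -0.0581  0.065 ]
 [ 0.5792 -0.0685  0.065 ]]
bush front +x [ 0.6169616  -0.0274398   0.08473893] 0.0033742022850418263
bush front -x [ 0.56773408 -0.0399181   0.07641155] 0.005562110522070849
btn -x [ 0.58094001 -0.06956474  0.05953989] 0.0018662940009714366
flange top +x [ 0.64456236 -0.13505125  0.09037889] 0.0020653667226856994
flange top -x [ 0.60396187 -0.14637523  0.09228005] 0.0001841633336807366
```

drive_tool([
  [-0.037,-0.0302,0,0,0,0,1],
  [-0.037,-0.0302,0,0,0,0,1],
  [-0.037,-0.0302,0,0,0,0,1],
  [-0.037,-0.0302,0,0,0,0,1],
  [-0.037,-0.0302,0,0,0,0,1],
  [-0.037,-0.0302,0,0,0,0,1],
  [-0.037,-0.0302,0,0,0,0,1],
  [-0.037,-0.0302,0,0,0,0,1],
  [-0.037,-0.0302,0,0,0,0,1],
  [-0.037,-0.0302,0,0,0,0,1],
])

```text
t: 1.1
tcp_pos: [0.4594, 0.173, 0.2451]
tool_rot: [0.176, 0.984, -0.0, -0.0]
force: [-0.1, 1.0, -0.1]
finger_gap: 0.997
gripper_force: 0.0
```

drive_tool([
  [-0.037,-0.0302,0,0,0,0,1],
  [-0.037,-0.0302,0,0,0,0,1],
  [-0.037,-0.0302,0,0,0,0,1],
  [-0.037,-0.0302,0,0,0,0,1],
  [-0.037,-0.0302,0,0,0,0,1],
  [-0.037,-0.0302,0,0,0,0,1],
])

```text
t: 1.7
tcp_pos: [0.6048, -0.0739, 0.2449]
tool_rot: [0.176, 0.984, 0.0, -0.0]
force: [0.2, 0.9, 0.2]
finger_gap: 1.002
gripper_force: 0.0
```

drive_tool([
  [0,0,0.01,0,0,7.5,1],
  [0,0,0.01,0,0,7.5,1],
  [0,0,0.01,0,0,7.5,1],
  [0,0,0.01,0,0,7.5,1],
  [0,0,0.01,0,0,7.5,1],
  [0,0,0.01,0,0,7.5,1],
  [0,0,0.01,0,0,7.7,1],
  [0,0,0,0,0,0,1],
  [0,0,0,0,0,0,1],
])

```text
t: 2.6
tcp_pos: [0.6042, -0.0721, 0.175]
tool_rot: [0.594, 0.805, -0.0, -0.0]
force: [0.1, 1.3, -0.5]
finger_gap: 1.003
gripper_force: 0.0
```

```bash
cat > st.py <<'E'
from station import manip
from h import *
from scipy.spatial.transform import Rotation as R
def frame(): 
    a=np.radians(107.0); e=np.array([np.cos(a),np.sin(a)]); return np.array([.584,-.016]),e,np.array([e[1],-e[0]])
def show():
    q=manip.sense(); M=R.from_quat(q["tool_rot"]).as_matrix(); o,e,x=frame(); d=q["tcp_pos"][:2]-o
    print("t",round(q["t"],2),"tcp",q["tcp_pos"].round(4),"l,w mm",(d@e*1e3).round(1),(d@x*1e3).round(1),"yaw",np.degrees(np.arctan2(M[1,0],M[0,0])).round(2),"zax",M[:,2].round(4),"F",q["force"].round(1),"gap",round(q["finger_gap"],3),"gf",round(q["gripper_force"],1))
    return M
if __name__=="__main__": show()
E
python3 st.py
```

```text
t 2.6 tcp [ 0.6042 -0.0721  0.175 ] l,w mm -59.5 2.9 yaw 107.19 zax [-9.e-04  3.e-04 -1.e+00] F [ 0.1  1.3 -0.5] gap 1.003 gf 0.0
```

drive_tool([
  [0,-0.002,0.02,0,0,0,1],
  [0,0,0.02,0,0,0,1],
  [0,0,0.02,0,0,0,1],
  [0,0,0.02,0,0,0,1],
  [0,0,0.02,0,0,0,1],
  [0,0,0.02,0,0,0,1],
  [0,0,0.002,0,0,0,1],
  [0,0,0,0,0,0,1],
])

```text
t: 3.4
tcp_pos: [0.6027, -0.0728, 0.0535]
tool_rot: [0.594, 0.804, -0.0, -0.0]
force: [0.2, 0.0, -0.7]
finger_gap: 1.001
gripper_force: 0.0
```

```bash
python3 - <<'E'
from st import *
show()
s=manip.snapshot("side");np.savez("pics/side1.npz",**s)
b=cv2.resize(s["image"][165:340,240:440],None,fx=3.4,fy=3.4,interpolation=cv2.INTER_CUBIC)
cv2.imwrite("pics/c3.png",b[...,::-1])
t=load("pics/top0.npz");c=cloud(t);o,e,x=frame()
# clamp front edge -> mouth
for S in(t,load("pics/side0.npz")):
    c=cloud(S);l=(c[...,:2]-o)@e;w=(c[...,:2]-o)@x;g=S["image"].mean(-1)
    m=(g>140)&(abs(w)<.02)&(c[...,2]>.087)&(l>.03)&(l<.2)
    print("clamp l hist",np.histogram(l[m],bins=np.arange(.05,.14,.004)))
E
```

```text
t 3.4 tcp [ 0.6027 -0.0728  0.0535] l,w mm -59.7 1.3 yaw 107.1 zax [-0.  0. -1.] F [ 0.2  0.  -0.7] gap 1.001 gf 0.0
clamp l hist (array([ 0,  0,  0,  0,  0,  0,  0,  1, 24, 23, 23, 23, 27,  5,  0,  0,  0,
        0,  0,  0,  0,  7]), array([0.05 , 0.054, 0.058, 0.062, 0.066, 0.07 , 0.074, 0.078, 0.082,
       0.086, 0.09 , 0.094, 0.098, 0.102, 0.106, 0.11 , 0.114, 0.118,
       0.122, 0.126, 0.13 , 0.134, 0.138]))
clamp l hist (array([ 0,  0,  0,  0,  0,  0,  0, 13, 24, 21, 23, 27, 20,  3,  0,  0,  0,
        0,  0,  0,  0, 24]), array([0.05 , 0.054, 0.058, 0.062, 0.066, 0.07 , 0.074, 0.078, 0.082,
       0.086, 0.09 , 0.094, 0.098, 0.102, 0.106, 0.11 , 0.114, 0.118,
       0.122, 0.126, 0.13 , 0.134, 0.138]))
```

View pics/c3.png

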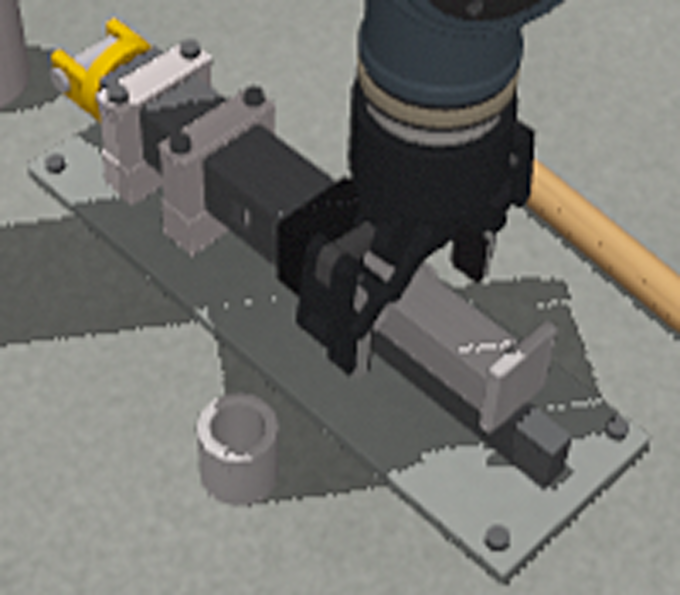

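The gripper straddles the shaft with its near finger at about (340,310), by the -x button. The clamp's front edge puts the mouth at l≈+9 mm, the rim at -19 and the buttons at -50. Closing now.

drive_tool([
  [0,0,0,0,0,0,-1],
  [0,0,0,0,0,0,-1],
  [0,0,0,0,0,0,-1],
  [0,0,0,0,0,0,-1],
  [0,0,0,0,0,0,-1],
  [0,0,0,0,0,0,-1],
  [0,0,0,0,0,0,-1],
  [0,0,0,0,0,0,-1],
], newtons=30)

```text
t: 4.25
tcp_pos: [0.6034, -0.0729, 0.0546]
tool_rot: [0.595, 0.804, 0.0, 0.001]
force: [-0.1, 0.4, 5.8]
finger_gap: 0.344
gripper_force: 31.6
```

```bash
python3 st.py
```

```text
t 4.25 tcp [ 0.6034 -0.0729  0.0546] l,w mm -60.1 1.9 yaw 107.03 zax [ 2.1e-03 -6.0e-04 -1.0e+00] F [-0.1  0.4  5.8] gap 0.344 gf 31.6
```

drive_tool([
  [0,0,-0.001,0,0,0,-1],
  [0.004,0,0,0,0,0,-1],
  [0.004,0,0,0,0,0,-1],
  [0.004,0,0,0,0,0,-1],
  [0.004,0,0,0,0,0,-1],
  [0.004,0,0,0,0,0,-1],
  [0.002,0,0,0,0,0,-1],
  [0,0,0,0,0,0,-1],
  [0,0,0,0,0,0,-1],
])

```text
t: 5.15
tcp_pos: [0.5962, -0.0512, 0.0546]
tool_rot: [0.595, 0.804, 0.0, -0.0]
force: [1.9, -1.3, 3.9]
finger_gap: 0.348
gripper_force: 31.3
```

```bash
python3 st.py
```

```text
t 5.15 tcp [ 0.5962 -0.0512  0.0546] l,w mm -37.2 1.3 yaw 107.04 zax [ 3.e-04  5.e-04 -1.e+00] F [ 1.9 -1.3  3.9] gap 0.348 gf 31.3
```

drive_tool([
  [0.001,0,0,0,0,0,-1],
  [0.001,0,0,0,0,0,-1],
  [0.001,0,0,0,0,0,-1],
  [0,0,0,0,0,0,-1],
])

```text
t: 5.55
tcp_pos: [0.5957, -0.0494, 0.0546]
tool_rot: [0.595, 0.804, -0.0, 0.001]
force: [1.4, -4.0, 3.8]
finger_gap: 0.345
gripper_force: 31.3
```

drive_tool([
  [0.001,0,0,0,0,0,-1],
  [0,0,0,0,0,0,-1],
])

```text
t: 5.75
tcp_pos: [0.5954, -0.0484, 0.0546]
tool_rot: [0.595, 0.804, 0.0, 0.001]
force: [2.3, -4.5, 4.6]
finger_gap: 0.345
gripper_force: 31.3
```

```bash
python3 - <<'E'
from st import *
show()
s=manip.snapshot("side");np.savez("pics/side2.npz",**s)
b=cv2.resize(s["image"][210:310,290:400],None,fx=5.5,fy=5.5,interpolation=cv2.INTER_CUBIC)
b=np.clip(b*2.0,0,255).astype(np.uint8)
cv2.imwrite("pics/c4.png",b[...,::-1])
E
```

```text
t 5.75 tcp [ 0.5954 -0.0484  0.0546] l,w mm -34.3 1.4 yaw 107.02 zax [ 1.2e-03 -8.0e-04 -1.0e+00] F [ 2.3 -4.5  4.6] gap 0.345 gf 31.3
```

View pics/c4.png

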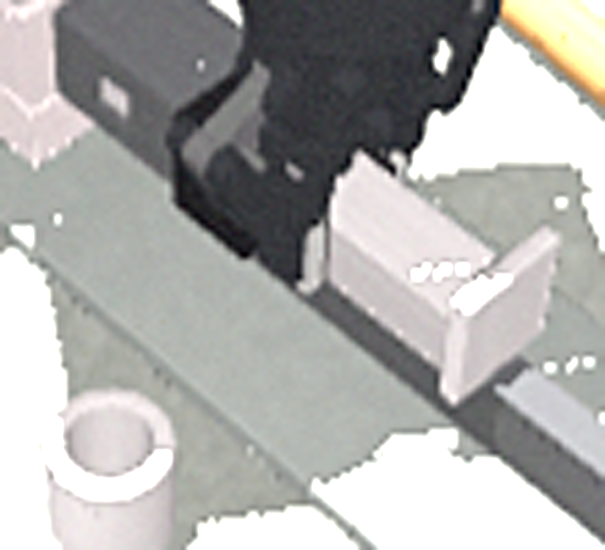

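The shaft has moved with the grip, with its flange at about (505,310). The finger at about (280,230) is nearly at the rim. I'll creep on by 1 mm steps and watch the force.

drive_tool([
  [0.001,0,0,0,0,0,-1],
  [0,0,0,0,0,0,-1],
])

```text
t: 6.0
tcp_pos: [0.5951, -0.0474, 0.0546]
tool_rot: [0.595, 0.804, 0.0, 0.001]
force: [1.1, -5.1, 3.6]
finger_gap: 0.348
gripper_force: 31.3
```

drive_tool([
  [0.001,0,0,0,0,0,-1],
  [0,0,0,0,0,0,-1],
])

```text
t: 6.2
tcp_pos: [0.5948, -0.0465, 0.0546]
tool_rot: [0.595, 0.804, 0.0, 0.001]
force: [1.2, -4.6, 3.2]
finger_gap: 0.346
gripper_force: 31.3
```

```bash
python3 st.py
```

```text
t 6.2 tcp [ 0.5948 -0.0465  0.0546] l,w mm -32.3 1.4 yaw 107.02 zax [ 1.1e-03 -8.0e-04 -1.0e+00] F [ 1.2 -4.6  3.2] gap 0.346 gf 31.3
```

drive_tool([
  [0.001,0,0,0,0,0,-1],
  [0,0,0,0,0,0,-1],
])

```text
t: 6.4
tcp_pos: [0.5945, -0.0455, 0.0546]
tool_rot: [0.595, 0.804, 0.0, 0.001]
force: [0.5, -5.3, 4.5]
finger_gap: 0.347
gripper_force: 31.3
```

drive_tool([
  [0.001,0,0,0,0,0,-1],
  [0,0,0,0,0,0,-1],
])

```text
t: 6.6
tcp_pos: [0.5943, -0.0448, 0.0546]
tool_rot: [0.595, 0.804, -0.0, 0.001]
force: [1.7, -4.9, 4.6]
finger_gap: 0.352
gripper_force: 31.3
```

```bash
python3 st.py
```

```text
t 6.6 tcp [ 0.5943 -0.0448  0.0546] l,w mm -30.6 1.5 yaw 107.01 zax [ 0.0014 -0.0011 -1.    ] F [ 1.7 -4.9  4.6] gap 0.352 gf 31.3
```

drive_tool([
  [0.001,0,0,0,0,0,-1],
  [0,0,0,0,0,0,-1],
])

```text
t: 6.8
tcp_pos: [0.5944, -0.0448, 0.0546]
tool_rot: [0.595, 0.804, -0.0, 0.001]
force: [2.1, -8.2, 3.6]
finger_gap: 0.348
gripper_force: 31.2
```

```bash
python3 st.py
```

```text
t 6.8 tcp [ 0.5944 -0.0448  0.0546] l,w mm -30.6 1.5 yaw 107.02 zax [ 0.002  -0.0023 -1.    ] F [ 2.1 -8.2  3.6] gap 0.348 gf 31.2
```

The rim is felt: no advance and about 3.5 N more. The fingers are at the rim and the fronts of the buttons are under it. Opening now.

drive_tool([
  [0,0,0,0,0,0,1],
  [0,0,0,0,0,0,1],
  [0,0,0,0,0,0,1],
  [0,0,0,0,0,0,1],
  [0,0,0,0,0,0,1],
  [0,0,0,0,0,0,1],
])

```text
t: 7.4
tcp_pos: [0.5931, -0.0426, 0.0542]
tool_rot: [0.594, 0.804, -0.0, -0.0]
force: [0.1, -1.1, -0.5]
finger_gap: 1.001
gripper_force: 0.0
```

drive_tool([
  [-0.001,0,-0.02,0,0,0,1],
  [-0.002,0,-0.04,0,0,0,1],
  [-0.02,0,-0.04,0,0,0,1],
  [-0.03,0,0,0,0,0,1],
  [-0.03,0,0,0,0,0,1],
  [-0.03,0,0,0,0,0,0],
  [-0.01,0,0,0,0,0,-1],
  [0,0,0,0,0,0,-1],
  [0,0,0,0,0,0,-1],
  [0,0,0,0,0,0,-1],
])

```text
t: 8.4
tcp_pos: [0.6287, -0.1589, 0.154]
tool_rot: [0.594, 0.804, -0.0, -0.001]
force: [0.4, 0.5, -0.1]
finger_gap: 0.143
gripper_force: 0.0
```

```bash
python3 - <<'E'
from st import *
show()
s=manip.snapshot("side");np.savez("pics/side3.npz",**s)
b=cv2.resize(s["image"][190:310,280:420],None,fx=5,fy=5,interpolation=cv2.INTER_CUBIC)
cv2.imwrite("pics/c5.png",np.clip(b*1.5,0,255).astype(np.uint8)[...,::-1])
c=cloud(s);o,e,x=frame();l=(c[...,:2]-o)@e;w=(c[...,:2]-o)@x
m=(c[...,2]>.088)&(c[...,2]<.1)&(abs(w)<.03)&(l<-.05)&(l>-.14)
print(m.sum(),np.percentile(l[m],[1,5,95,99]),np.percentile(w[m],[1,50,99]),np.median(c[...,2][m]))
E
```

```text
t 8.4 tcp [ 0.6287 -0.1589  0.154 ] l,w mm -149.7 1.0 yaw 107.1 zax [-0.0016  0.0012 -1.    ] F [ 0.4  0.5 -0.1] gap 0.143 gf 0.0
133 [-0.10651182 -0.10619905 -0.09853622 -0.09540963] [-2.08303966e-02 -7.84765905e-05  2.24267862e-02] 0.09400295268250869
```

View pics/c5.png

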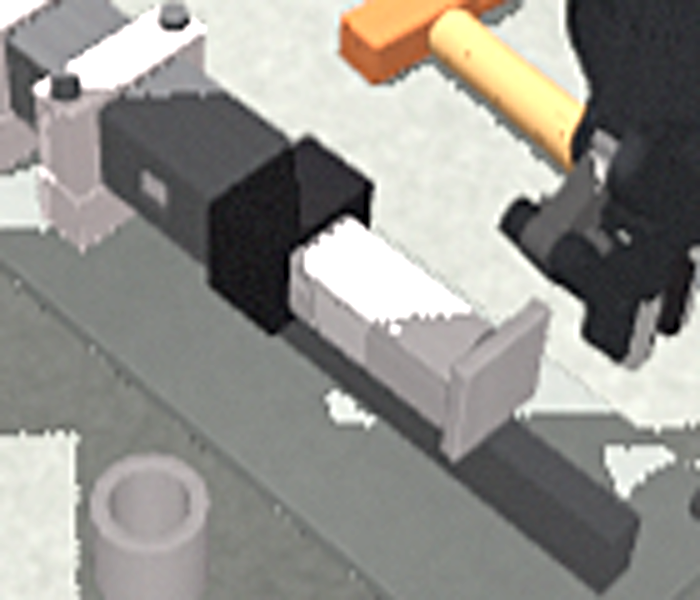

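The button is held nearly flush at the rim, at about (300,275). The flange's rear face is at l≈-106 mm. Now I'll lower the closed fingers behind the flange and push it on about 74 mm.

drive_tool([
  [0,0,0.02,0,0,0,-1],
  [0,0,0.02,0,0,0,-1],
  [0,0,0.02,0,0,0,-1],
  [0,0,0.02,0,0,0,-1],
  [0,0,0.004,0,0,0,-1],
  [0.01,0,0,0,0,0,-1],
  [0.01,0,0,0,0,0,-1],
  [0,0,0,0,0,0,-1],
])

```text
t: 9.25
tcp_pos: [0.6232, -0.1394, 0.0714]
tool_rot: [0.594, 0.805, 0.0, -0.0]
force: [-0.2, 0.1, 0.1]
finger_gap: -0.002
gripper_force: 0.0
```

drive_tool([
  [0.003,0,0,0,0,0,-1],
  [0.003,0,0,0,0,0,-1],
  [0.003,0,0,0,0,0,-1],
  [0.003,0,0,0,0,0,-1],
  [0.003,0,0,0,0,0,-1],
  [0,0,0,0,0,0,-1],
])

```text
t: 9.85
tcp_pos: [0.6192, -0.127, 0.0704]
tool_rot: [0.595, 0.804, -0.0, 0.0]
force: [0.0, 0.5, 0.6]
finger_gap: -0.001
gripper_force: 0.0
```

```bash
python3 st.py
```

```text
t 9.85 tcp [ 0.6192 -0.127   0.0704] l,w mm -116.4 1.2 yaw 107.04 zax [ 1.e-04 -1.e-04 -1.e+00] F [0.  0.5 0.6] gap -0.001 gf 0.0
```

drive_tool([
  [0.002,0,0,0,0,0,-1],
  [0.002,0,0,0,0,0,-1],
  [0.002,0,0,0,0,0,-1],
  [0,0,0,0,0,0,-1],
])

```text
t: 10.25
tcp_pos: [0.6194, -0.1238, 0.071]
tool_rot: [0.594, 0.804, -0.0, 0.003]
force: [1.1, -6.5, -1.0]
finger_gap: -0.002
gripper_force: 3.0
```

```bash
python3 st.py
```

```text
t 10.25 tcp [ 0.6194 -0.1238  0.071 ] l,w mm -113.4 2.3 yaw 107.05 zax [ 0.0046 -0.0041 -1.    ] F [ 1.1 -6.5 -1. ] gap -0.002 gf 3.0
```

drive_tool([
  [0.001,0,0,0,0,0,-1],
  [0.001,0,0,0,0,0,-1],
  [0,0,0,0,0,0,-1],
])

```text
t: 10.55
tcp_pos: [0.6189, -0.1222, 0.071]
tool_rot: [0.594, 0.804, -0.0, 0.003]
force: [1.9, -6.4, -1.0]
finger_gap: -0.001
gripper_force: 3.3
```

```bash
python3 st.py
```

```text
t 10.55 tcp [ 0.6189 -0.1222  0.071 ] l,w mm -111.8 2.4 yaw 107.05 zax [ 0.0049 -0.0044 -1.    ] F [ 1.9 -6.4 -1. ] gap -0.001 gf 3.3
```

drive_tool([
  [0.002,0,0,0,0,0,-1],
  [0.002,0,0,0,0,0,-1],
  [0.002,0,0,0,0,0,-1],
  [0.002,0,0,0,0,0,-1],
  [0.002,0,0,0,0,0,-1],
  [0,0,0,0,0,0,-1],
])

```text
t: 11.15
tcp_pos: [0.6157, -0.1122, 0.0709]
tool_rot: [0.595, 0.804, -0.0, 0.003]
force: [1.6, -6.0, -0.6]
finger_gap: 0.002
gripper_force: 2.9
```

drive_tool([
  [0.002,0,0,0,0,0,-1],
  [0.002,0,0,0,0,0,-1],
  [0.002,0,0,0,0,0,-1],
  [0.002,0,0,0,0,0,-1],
  [0.002,0,0,0,0,0,-1],
  [0,0,0,0,0,0,-1],
])

```text
t: 11.75
tcp_pos: [0.6128, -0.1026, 0.0708]
tool_rot: [0.595, 0.804, -0.0, 0.003]
force: [0.9, -4.8, -0.2]
finger_gap: 0.002
gripper_force: 2.9
```

```bash
python3 st.py
```

```text
t 11.75 tcp [ 0.6128 -0.1026  0.0708] l,w mm -91.2 2.2 yaw 107.04 zax [ 0.0041 -0.0036 -1.    ] F [ 0.9 -4.8 -0.2] gap 0.002 gf 2.9
```

drive_tool([
  [0.002,0,0,0,0,0,-1],
  [0.002,0,0,0,0,0,-1],
  [0.002,0,0,0,0,0,-1],
  [0.002,0,0,0,0,0,-1],
  [0.002,0,0,0,0,0,-1],
  [0.002,0,0,0,0,0,-1],
  [0.002,0,0,0,0,0,-1],
  [0.002,0,0,0,0,0,-1],
  [0,0,0,0,0,0,-1],
])

```text
t: 12.65
tcp_pos: [0.608, -0.0871, 0.0707]
tool_rot: [0.595, 0.804, -0.0, 0.002]
force: [1.8, -5.0, -1.2]
finger_gap: -0.003
gripper_force: 2.7
```

drive_tool([
  [0.002,0,0,0,0,0,-1],
  [0.002,0,0,0,0,0,-1],
  [0.002,0,0,0,0,0,-1],
  [0.002,0,0,0,0,0,-1],
  [0.002,0,0,0,0,0,-1],
  [0.002,0,0,0,0,0,-1],
  [0.002,0,0,0,0,0,-1],
  [0,0,0,0,0,0,-1],
])

```text
t: 13.45
tcp_pos: [0.6038, -0.0735, 0.0706]
tool_rot: [0.595, 0.804, -0.0, 0.002]
force: [1.6, -5.0, -0.8]
finger_gap: -0.0
gripper_force: 2.6
```

```bash
cat > fl.py <<'E'
from st import *
show()
s=manip.snapshot("side");np.savez("pics/sidef.npz",**s)
c=cloud(s);o,e,x=frame();l=(c[...,:2]-o)@e;w=(c[...,:2]-o)@x
g=s["image"].mean(-1)
m=(c[...,2]>.089)&(c[...,2]<.098)&(abs(w)<.03)&(l<-.0)&(l>-.14)&(g>70)
print(m.sum(),"flange l",np.percentile(l[m],[1,5,95,99]).round(4))
m=(c[...,2]>.052)&(c[...,2]<.068)&(w<-.0215)&(w>-.034)&(l>.03)&(l<.075)
print("proud of -x wall l,w:",m.sum(),np.c_[l[m],w[m],c[...,2][m]].mean(0).round(4) if m.any() else "", w[m].min() if m.any() else "")
E
python3 fl.py
```

```text
t 13.45 tcp [ 0.6038 -0.0735  0.0706] l,w mm -60.8 2.1 yaw 107.04 zax [ 0.0035 -0.0029 -1.    ] F [ 1.6 -5.  -0.8] gap -0.0 gf 2.6
11 flange l [-0.0725 -0.0724 -0.0563 -0.0467]
proud of -x wall l,w: 0
```

drive_tool([
  [0.002,0,0,0,0,0,-1],
  [0.002,0,0,0,0,0,-1],
  [0.002,0,0,0,0,0,-1],
  [0.002,0,0,0,0,0,-1],
  [0.002,0,0,0,0,0,-1],
  [0.001,0,0,0,0,0,-1],
  [0.001,0,0,0,0,0,-1],
  [0,0,0,0,0,0,-1],
])

```text
t: 14.3
tcp_pos: [0.6003, -0.0621, 0.0705]
tool_rot: [0.595, 0.804, -0.0, 0.002]
force: [1.8, -5.6, -1.3]
finger_gap: 0.002
gripper_force: 2.8
```

drive_tool([
  [0.001,0,0,0,0,0,-1],
  [0.001,0,0,0,0,0,-1],
  [0,0,0,0,0,0,-1],
])

```text
t: 14.6
tcp_pos: [0.5994, -0.0597, 0.0705]
tool_rot: [0.595, 0.804, 0.0, 0.002]
force: [1.2, -2.4, -0.7]
finger_gap: -0.002
gripper_force: 1.4
```

```bash
python3 fl.py
```

```text
t 14.6 tcp [ 0.5994 -0.0597  0.0705] l,w mm -46.3 2.0 yaw 107.01 zax [ 0.0028 -0.0018 -1.    ] F [ 1.2 -2.4 -0.7] gap -0.002 gf 1.4
11 flange l [-0.0577 -0.0577 -0.0558 -0.0557]
proud of -x wall l,w: 10 [ 0.0501 -0.0224  0.0616] -0.02288699164624957
```

drive_tool([
  [0.001,0,0,0,0,0,-1],
  [0.0005,0,0,0,0,0,-1],
  [0,0,0,0,0,0,-1],
])

```text
t: 14.95
tcp_pos: [0.5979, -0.057, 0.0705]
tool_rot: [0.595, 0.804, 0.0, 0.0]
force: [1.2, -2.7, 0.6]
finger_gap: 0.003
gripper_force: 1.7
```

```bash
python3 fl.py; python3 - <<'E'
from h import *
s=load("pics/sidef.npz")
b=cv2.resize(s["image"][190:270,280:380],None,fx=6,fy=6,interpolation=cv2.INTER_CUBIC)
cv2.imwrite("pics/c6.png",np.clip(b*1.8,0,255).astype(np.uint8)[...,::-1])
E
```

```text
t 14.95 tcp [ 0.5979 -0.057   0.0705] l,w mm -43.2 1.3 yaw 107.04 zax [ 6.e-04 -3.e-04 -1.e+00] F [ 1.2 -2.7  0.6] gap 0.003 gf 1.7
8 flange l [-0.0553 -0.0551 -0.0516 -0.0508]
proud of -x wall l,w: 16 [ 0.0535 -0.0223  0.0605] -0.02321647240099264
```

View pics/c6.png

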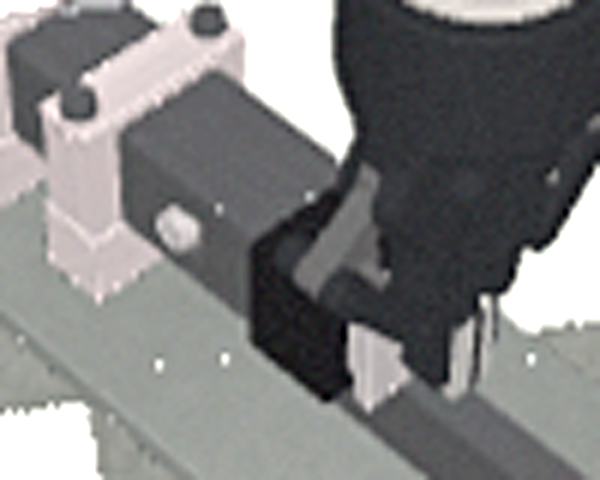

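The -x button stands out through its hole at about (178,228). I'll back off, lift, and check both sides from above.

drive_tool([
  [-0.01,0,0,0,0,0,-1],
  [-0.03,0,0,0,0,0,-1],
  [0,0,-0.04,0,0,0,-1],
  [-0.03,0,-0.04,0,0,0,-1],
  [-0.05,0,-0.02,0,0,0,-1],
  [-0.05,0,0,0,0,0,-1],
  [0,0,0,0,0,0,-1],
  [0,0,0,0,0,0,-1],
])

```text
t: 15.8
tcp_pos: [0.6454, -0.2167, 0.168]
tool_rot: [0.596, 0.803, 0.0, -0.002]
force: [0.3, 0.7, -0.5]
finger_gap: -0.001
gripper_force: 0.0
```

```bash
python3 fl.py; python3 - <<'E'
from st import *
t=manip.snapshot("top");s=load("pics/sidef.npz")
a=cv2.resize(t["image"][200:270,280:380],None,fx=6,fy=6,interpolation=cv2.INTER_CUBIC)
b=cv2.resize(s["image"][190:260,300:400],None,fx=6,fy=2.5,interpolation=cv2.INTER_CUBIC)
cv2.imwrite("pics/c7.png",np.clip(np.vstack([a,b])*1.6,0,255).astype(np.uint8)[...,::-1])
E
```

```text
t 15.8 tcp [ 0.6454 -0.2167  0.168 ] l,w mm -209.9 0.0 yaw 106.89 zax [-0.0022  0.0024 -1.    ] F [ 0.3  0.7 -0.5] gap -0.001 gf 0.0
109 flange l [-0.0332 -0.0329 -0.0264 -0.0255]
proud of -x wall l,w: 17 [ 0.053  -0.0222  0.0605] -0.023093449538020693
```

View pics/c7.png

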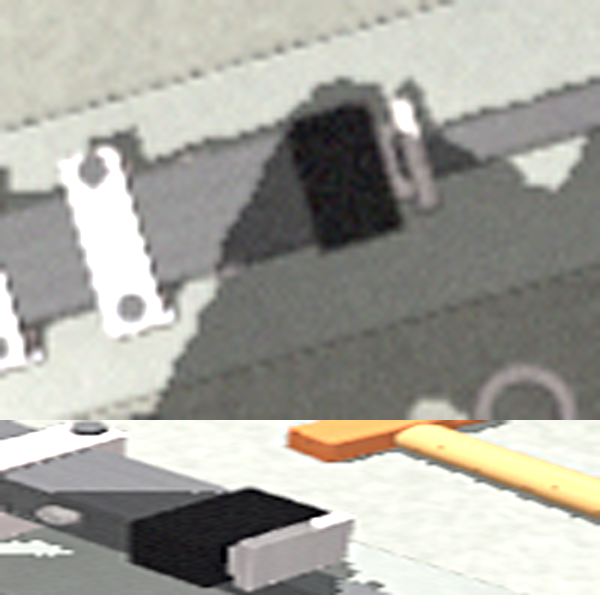

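```bash
python3 - <<'E'
from st import *
t=manip.snapshot("top");f,cx,cy=K(t);o,e,x=frame();E=t["extrinsics"]
def px(l,w,z):
    p=np.r_[o+l*e+w*x,z]; c=E[:3,:3].T@(p-E[:3,3]); return cx+f*c[0]/-c[2], cy-f*c[1]/-c[2]
g=t["image"].astype(float); d=(g[...,0]-g[...,2]) # buttons are pinkish
for w in(.0245,-.0235):
    print("w",w,"px",np.round(px(.053,w,.063),1))
    for dw in(-.003,0,.003):
        print([ (int(cv2.getRectSubPix(t["image"],(1,1),px(l,w+dw,.063))[0,0].mean())) for l in np.arange(.029,.08,.003)],
              [ int(cv2.getRectSubPix(d.astype(np.float32),(1,1),px(l,w+dw,.063))[0,0]) for l in np.arange(.029,.08,.003)])
E
```

```text
w 0.0245 px [312.4 226.2]
[96, 97, 94, 96, 94, 94, 95, 97, 96, 93, 95, 93, 95, 94, 97, 96, 93] [1, 1, 2, 2, 1, 0, 0, -1, 0, 0, 0, 0, 0, 0, 0, 0, 0]
[86, 84, 85, 83, 83, 84, 86, 91, 95, 98, 88, 85, 86, 84, 85, 86, 86] [0, 0, 2, 1, 1, 0, 1, 2, 1, 4, 1, 0, 1, 2, 2, 1, 1]
[69, 71, 74, 70, 69, 72, 76, 81, 76, 85, 82, 71, 72, 73, 72, 72, 69] [2, 1, 2, 1, 1, 2, 4, 3, 1, 5, 2, 3, 1, 1, 1, 0, 1]
w -0.0235 px [318.1 245.7]
[71, 70, 68, 70, 71, 71, 70, 67, 68, 70, 77, 123, 133, 135, 140, 136, 91] [2, 2, 1, 1, 1, 1, 3, 1, 1, 3, 2, 4, 4, 4, 5, 4, 3]
[69, 70, 70, 70, 71, 69, 69, 71, 74, 77, 100, 129, 138, 137, 130, 104, 75] [2, 2, 1, 1, 3, 0, 2, 2, 3, 4, 3, 3, 5, 3, 4, 4, 3]
[51, 49, 48, 52, 48, 53, 62, 70, 81, 79, 95, 100, 99, 103, 94, 61, 65] [1, 0, -1, 0, 0, 0, 3, 2, 2, 4, 5, 3, 2, 3, 3, 3, 1]
```

The +x side also shows a bright bump at l≈0.050–0.059, so both buttons are out. Handing in.

```bash
python3 -c "
from station import manip
print(manip.sign_off())"
```

```text
the job is handed in; nothing more can be done
None
```

The shaft is in the tube with both spring buttons showing through their holes, and the arm was well clear when I handed the job in at about 16 s; the hand-in gave no verdict back.

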